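# Gauge a brass tube in the bench caliper

## Robot

A 6-joint arm with a two-finger parallel gripper is mounted at the origin on the work surface. World frame = base frame: x ahead of the robot, y to its left, z up, the work surface at z = 0. Lengths are in m, angles in rad, forces in N, time in s.
With the tool pointing down it reaches from about 0.35 to 0.975 m from the base axis. Payload 4.9 kg.
Tool frame: the origin (TCP) lies between the finger pads; the fingertips stand 19 mm ahead of it and the grasp point (between the pads) is the TCP; z points along the fingers, y is the line along which they close (so a half turn about z gives the same grasp; the last joint's range is limited). The gripper opens to 85 mm and grips with 20 to 120 N. Pads are 22 mm wide; open, the fingers measure 114 mm over their backs; the gripper's body (76 mm by 85 mm) begins 54 mm behind the grasp point. The pads swing forward as they close: fully open they stand 13 mm farther back than shut.
Start: joints at [-1.326, 0.053, 1.613, -0, 1.476, -0.119], TCP at [0.222, -0.584, 0.25] pointing down, gripper open.
Joint ranges: [-3.01, 3.01], [-1.01, 2.22], [0.06, 2.58], [-1.02, 4.17], [0.09, 2.62], [-3.14, 3.14]. Speed limits (rad/s): [2.57, 2.57, 3.14, 3.14, 3.14, 3.14].

## Interface

Orientations are given as a rotation vector (axis times angle).
In Python, from station import ctrl gives the robot as it stands. The module is installed in compiled form; this text tells all that it offers.
- The arm moves only by the tool servo_tool, never from a script. Its argument "increments" is a list that holds one entry, the list of rows, each a list of 5 numbers: the finger opening in cm, from 0 to 8.54, then the shift along the tool's x, y, z in cm, then the turn about the tool's z in degrees. A call has 1 to 5 rows; each row is the pose to reach, as a shift and turn from the pose commanded when the call began, along the tool's axes at that moment; what a row does not reach only later rows make up. A row lasts 1/10 s, in which the tool goes at most 50 mm and 8.59 degrees, less where a joint would pass 70% of its speed; a pose out of reach is approached as far as the arm can. A call with a gripper value outside its range is refused whole. The fingers move at their own pace and stop on an object; "newtons" is the grip in N (left out, the last holds). Time passes only in rows, so rows that repeat a pose let the fingers close. It gives the time, the measured TCP pose, the force, the opening and the grip force at its end, in the units of the state.
- ctrl.get_obs(): the state, without advancing time (a new reading comes with each control period).
- ctrl.get_image(name): name is "scene" or "side" or "wrist"; returns a dict with "img" (480x640x3 uint8, red, green, blue), "fx", "fy", "cx", "cy" (pixels), "rvec" (rotation vector, rad) and "tvec" (3), from world to camera coordinates, as OpenCV has them; the wrist camera has in their place "mount" (4x4, takes a point from camera to tool coordinates, whose origin is the TCP and whose axes are the flange's). Camera axes: x right, y down, z forward; pixel columns grow to the right and rows downward; lengths in m; the calibration is good to about 2 mm. A picture is of the moment at which its call begins: read the wrist's pose just before it. There is no depth.
- ctrl.finish_job(): hands the job in; it is judged then, once.
The state is a dict: "t": time; "q": joint angles; "dq": joint speeds; "effort": joint torques, N m; "tool_pos": TCP position; "tool_rot": TCP orientation; "contact_force": force on the tool from outside, world axes, zero at the start; "wrist_torque": the same for the moment, N m; "opening": finger opening in m; "grip_force": force on a finger pad.
Only numpy, scipy, OpenCV 4.12 (cv2) and the standard library are available. Lean on these libraries where they do the work, as an engineer would, in place of code of your own. Each camera call takes 0.05 s, during which the arm holds its last target. There are 200 camera calls.

## Task

Stand the brass tube upright in the middle of the caliper's small table, between the open jaws, and let go of it. Then slide the moving jaw up by its red grip, feeling for contact, until the tube is lightly but positively nipped between the jaw and the brass pad of the fixed jaw; do not force it, so that the jaw stays square, and leave it closed like that with your hand off. Leave the other parts and tools on the bench alone.

Things in the scene. Friction and masses are not known exactly. Their poses are not given: they have to be found in the camera images.
- tube_mid (a point): brass tube (the part to gauge), standing: outside diameter 26, bore 17, height 44 mm, 85 to 170 g. Point: on its axis, half-way up (22 mm above its foot). z is its axis.
- caliper: bench caliper, fixed to the bench: black base plate 135 x 270 x 8 mm, steel beam (12 wide, 28 high, top 48 mm above the bench) along its y axis at x = +70 mm, steel jaws reaching from the beam towards -x, their ends at x = -22 mm. Origin: on the bench, below the middle of the part table. The fixed jaw with its brass pad is on the +y side, the moving jaw on the -y side; the jaw closes towards +y. Jaws are 22 to 48 mm above the bench.
- seat (a point): the middle of the caliper's part table, on its top surface, 14 mm above the bench; aluminium, 44 mm (x) by 110 mm (y, from y = -65 to +45 mm in the caliper frame). Axes as the caliper's. From here 55 mm are free towards +x (to the carriage; 64 mm to the beam).
- fixed_jaw: steel fixed jaw. Origin: middle of its front, 48 mm from the seat along the caliper's +y, 35 mm above the bench. It carries a flat brass pad (34 mm wide, 22 high, 10 thick), facing the moving jaw, which the tube is to bear on. The pad is screwed out to a different, unmeasured setting each time and firmly clamped: its face lies anywhere from 20 to 36 mm from the seat.
- carriage (a joint): position of the sliding carriage along the beam, m, growing as the jaw opens (towards the caliper's -y); the jaw's face lies at caliper y = 20 mm minus this value. Range 0 to 0.105. It runs with about 4 N of drag and stays where it is left.
- grip (a point): middle of the red thumb grip on top of the carriage: 24 mm (caliper x) by 16 mm (caliper y), from 54 to 92 mm above the bench; the point is 75 mm above the bench, on the beam's line. Behind it the black carriage top is 54 mm above the bench. It lies 16 mm behind the jaw's face (towards -y).
- jaw: moving steel jaw on the carriage, 12 mm thick. Origin: on the beam's line (caliper x = 70 mm) at the jaw's face, bench height; square when its axes are parallel to the caliper's. It can cock about the vertical, stiffly: about 1 mm per 8 N at the tube. A nip of 3 to 10 N above the drag is right (the drag keeps up to 4 N of it once released); over about 15 N cocks the jaw.
- rod_mid (a point): steel rod, standing, diameter 18, height 50 mm; point half-way up. Leave alone.
- block_mid (a point): dark blue block 34 x 22 x 36 mm high; point at its centre. Leave alone.
- reel_mid (a point): solder reel with red flanges, diameter 66, height 60 mm; point at its centre. Leave alone.
- cutters: red-handled side cutters lying on the bench, about 140 mm long. Leave alone.
- driver: yellow screwdriver lying on the bench. Leave alone.
- cup: small aluminium dish, 70 mm across, 60 mm high. Leave alone.

How it is judged:
On the way, in this order (a step that is already met when the one before it is completed fails the run):
1. the tube stands upright on the part table within 25 mm of its middle, let go, the jaw not yet on it (horizontal distance between tube_mid and seat below 0.025 m and angle between tube_mid's own z axis and vertical below 0.06 rad and x of tube_mid in the frame of caliper between -0.02 and 0.02 m and z of tube_mid in the frame of caliper between 0.032 and 0.04 m and contact force between each of the fingers, jaw and tube below 0.05 N), for 0.2 s.
2. the tube is nipped between jaw and pad (more than 1 N on both) (contact force between each of jaw, fixed_jaw and tube above 1 N), for 0.2 s.
At the end, for the whole second after the job is handed in: the tube stands upright (within 0.06 rad) on the part table, its axis within 20 mm of the seat along the caliper's x, nipped by jaw and pad with more than 0.5 N each, the jaw square within 0.02 rad, all at rest, the robot touching nothing (contact force between each of jaw, fixed_jaw and tube above 0.5 N and angle between the y axis of jaw and the y axis of caliper, either way round below 0.02 rad and angle between tube_mid's own z axis and vertical below 0.06 rad and x of tube_mid in the frame of caliper between -0.02 and 0.02 m and z of tube_mid in the frame of caliper between 0.032 and 0.04 m and linear speed of tube below 0.01 m/s and velocity of joint carriage between -0.005 and 0.005 m/s).
It fails at once if the jaw is forced onto the tube (more than 20 N on the tube) (contact force between any of jaw, fixed_jaw and tube above 20 N).
It fails at once if the jaw is cocked by more than 0.03 rad (angle between the y axis of jaw and the y axis of caliper, either way round above 0.03 rad).
It fails at once if another part or tool on the bench is pushed more than 30 mm out of place (distance of any of rod_mid, block_mid, reel_mid, cutters, driver, cup from where it was at the start of the episode above 0.03 m).
It also fails if it takes over 72 s, if anything falls off the work surface, if the arm or the gripper's body presses on something with over 40 N, if the wrist force passes 120 N, or if a joint passes its speed limit or range.

## Working session

There is one attempt and no reset: what is moved stays moved. The work goes in short steps, Python scripts to look and compute and a tool call to move; the robot and the scene stay as the last step left them, time stands still between calls to the robot, and variables do not carry over. Pictures are saved under pics/ and viewed, at most 10 in all, crops included, and the job is handed in when it is done.

Besides the shell and the picture viewer there is one more tool, called after "Request:" by a JSON object that holds its "op" and its "data". servo_tool: Moves the arm, as the interface text tells. Its arguments: {"type":"object","properties":{"increments":{"type":"array"},"newtons":{"type":"number"}},"required":["increments"]}

```bash
mkdir -p pics; cat > h.py <<'E'
import numpy as np, cv2, pickle
from scipy.spatial.transform import Rotation as R
from station import ctrl
def snap(n,f):
    o=ctrl.get_obs(); d=ctrl.get_image(n)
    cv2.imwrite('pics/'+f+'.png',d['img'][:,:,::-1]); d['obs']=o
    pickle.dump(d,open('pics/'+f+'.pkl','wb')); return d
def load(f): return pickle.load(open('pics/'+f+'.pkl','rb'))
def cam(d):  # R (cam->world), centre
    if 'mount' in d:
        o=d['obs']; M=np.array(d['mount']); Rt=R.from_rotvec(o['tool_rot']).as_matrix()
        return Rt@M[:3,:3], Rt@M[:3,3]+np.array(o['tool_pos'])
    Rm=R.from_rotvec(np.ravel(d['rvec'])).as_matrix(); return Rm.T, -Rm.T@np.ravel(d['tvec'])
def px(d,u,v,z):
    Rc,c=cam(d); r=Rc@np.array([(u-d['cx'])/d['fx'],(v-d['cy'])/d['fy'],1]); return c+r*(z-c[2])/r[2]
def proj(d,p):
    Rc,c=cam(d); q=Rc.T@(np.array(p)-c); return np.array([d['fx']*q[0]/q[2]+d['cx'],d['fy']*q[1]/q[2]+d['cy']])
E
python3 - <<'E'
from h import *
for n in('scene','side','wrist'):
    d=snap(n,n+'0'); print(n,cam(d)[1],d['fx'])
print(ctrl.get_obs())
E
```

```text
scene [ 1.18485918 -0.61491569  0.84326056] 445.0897416669558
side [0.26325596 0.69438981 0.94402139] 483.1448485494889
wrist [ 0.29131517 -0.55730052  0.37407129] 391.24301194111104
{'t': 0.15, 'q': array([-1.32600598e+00,  5.32549976e-02,  1.61396909e+00,  3.08230617e-05,
        1.47603556e+00, -1.18991636e-01]), 'dq': array([ 7.61628849e-04, -2.28011558e-03, -3.58244994e-03,  1.04445395e-03,
        7.11277684e-05, -1.51482015e-03]), 'effort': array([ 8.16814718e-04, -3.94242418e+01, -3.70722377e+01, -1.87371061e-04,
        4.61971780e-03, -9.60642467e-06]), 'tool_pos': array([ 0.22228259, -0.58364446,  0.24932023]), 'tool_rot': array([-3.08812970e+00, -5.67975881e-01,  1.16432677e-04]), 'contact_force': array([-0.4896354 ,  0.0964249 ,  0.58896014]), 'wrist_torque': array([-0.02447326,  0.00774433, -0.01448909]), 'grip_force': 0.0, 'opening': 0.08535342003946299}
```

View pics/scene0.png

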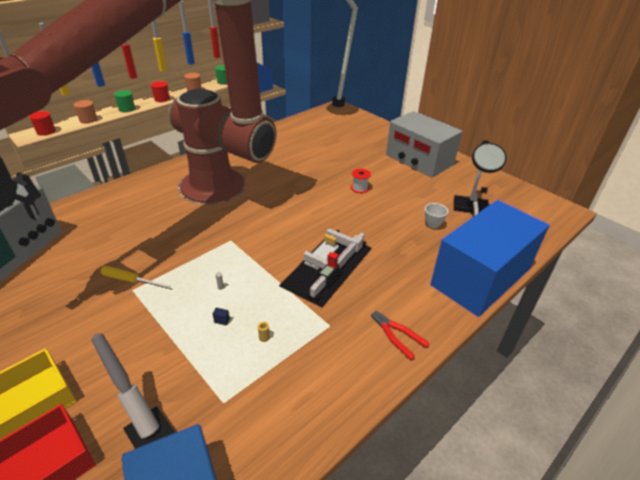

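View pics/side0.png

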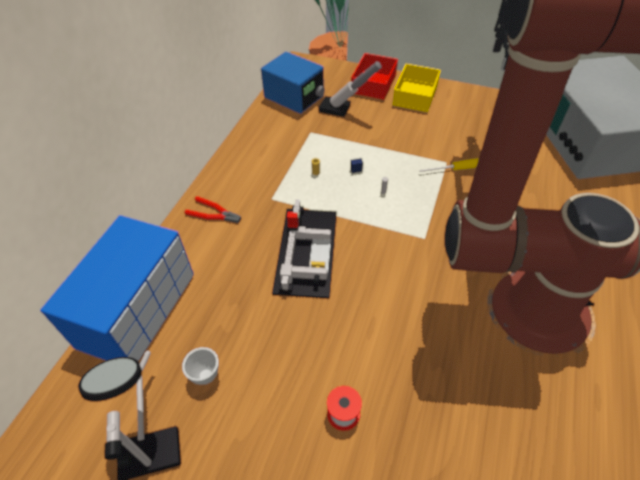

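The scene view has the tube at about (264,332) and the caliper's red grip at (333,260). In the side view the tube is at (316,166) and the grip at (292,219). The rod and block stand near the tube on the sheet. I'll enlarge both.

```bash
python3 - <<'E'
from h import *
a=cv2.imread('pics/scene0.png')[225:310,270:380]; b=cv2.imread('pics/side0.png')[195:305,260:350]
a=cv2.resize(a,(440,340),interpolation=3); b=cv2.resize(b,(360,440),interpolation=3)
c=np.zeros((440,800,3),np.uint8); c[:340,:440]=a; c[:,440:]=b; cv2.imwrite('pics/c1.png',c)
d=load('scene0');s=load('side0')
print('tube',px(d,264,325,.044),px(d,264,340,0.0),px(s,316,160,.044),px(s,316,174,0.))
print('grip',px(d,333,254,.092),px(s,292,213,.092))
print('plate',[px(d,*p,.004)[:2] for p in((280,285),(322,303),(371,246))])
print('plateS',[px(s,*p,.008)[:2] for p in((275,294),(330,295),(336,211))])
E
```

```text
tube [ 0.63664019 -0.25651034  0.044     ] [ 0.64152184 -0.26337504  0.        ] [ 0.63270837 -0.25924083  0.044     ] [ 0.63032789 -0.25016163  0.        ]
grip [ 0.60355781 -0.01032927  0.092     ] [ 0.6020955  -0.01237739  0.092     ]
plate [array([ 0.53146023, -0.127558  ]), array([ 0.64956022, -0.0878111 ]), array([0.58294277, 0.16729068])]
plateS [array([0.57829617, 0.16417669]), array([0.45830314, 0.12509083]), array([ 0.52881408, -0.12667141])]
```

View pics/c1.png

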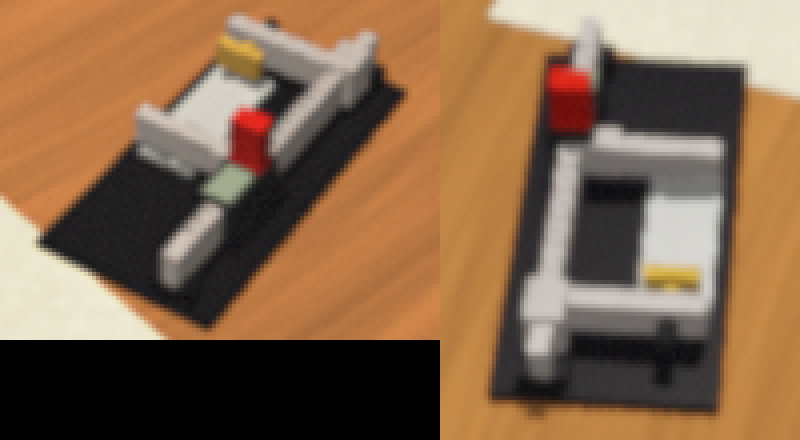

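The crop shows the fixed jaw and brass pad at the far (+y) end, the moving jaw open and the table at the -x side. The caliper is yawed about 15.6°, the seat is near (0.535, 0.0) and the tube is at about (0.635,-0.257). I'll move over the tube and turn the fingers to close along caliper x.

Request:
{"op": "servo_tool", "data": {"increments": [[[8.5,4.7,-1.5,0,0],[8.5,9.4,-3,0,0],[8.5,14.1,-4.5,0,0],[8.5,18.8,-6,0,0],[8.5,23.5,-7.5,0,0]]]}}

```text
t: 0.65
tool_pos: [0.4164, -0.4288, 0.25]
tool_rot: [-3.09, -0.568, 0.0]
contact_force: [0.8, -1.3, 0.0]
opening: 0.0854
grip_force: 0.0
```

Request:
{"op": "servo_tool", "data": {"increments": [[[8.5,4.7,-1.5,0,-8.5],[8.5,9.4,-3,0,-17],[8.5,14.1,-4.5,0,-25.5],[8.5,18.8,-6,0,-34],[8.5,23.5,-7.5,0,-42.5]]]}}

```text
t: 1.15
tool_pos: [0.6095, -0.275, 0.2499]
tool_rot: [-2.668, -1.658, 0.0]
contact_force: [1.1, -1.2, -0.3]
opening: 0.0849
grip_force: 0.0
```

Request:
{"op": "servo_tool", "data": {"increments": [[[8.5,0,0,0,-8.5],[8.5,0,0,0,-17],[8.5,0,0,0,-25.5],[8.5,0,0,0,-34],[8.5,0,0,0,-42.3]]]}}

```text
t: 1.65
tool_pos: [0.6081, -0.2764, 0.2497]
tool_rot: [-1.89, -2.508, 0.0]
contact_force: [-0.2, 0.7, -0.7]
opening: 0.0851
grip_force: 0.0
```

```bash
python3 - <<'E'
from h import *
d=snap('wrist','w1'); o=d['obs']; print(o['t'],o['tool_pos'],o['tool_rot'],o['q']); print(proj(d,[.635,-.257,.044]),cam(d))
E
```

```text
1.65 [ 0.60811392 -0.2764328   0.2496697 ] [-1.89002236e+00 -2.50821477e+00  2.00458728e-04] [-5.37951922e-01  1.53203940e-01  1.50610058e+00 -1.94554321e-05
  1.48329548e+00 -8.17229866e-01]
[359.19311514 198.93967976] (array([[ 9.60980608e-01,  2.64620574e-01,  8.05743335e-02],
       [ 2.76615411e-01, -9.18853994e-01, -2.81409403e-01],
       [-4.30669581e-04,  2.92717082e-01, -9.56198998e-01]]), array([ 0.58674862, -0.20472514,  0.37457563]))
```

View pics/w1.png

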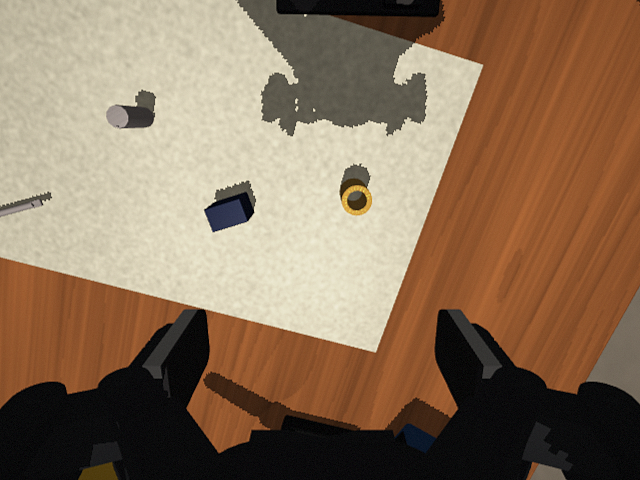

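The tube's bore is at pixel (357,200), as predicted; the block at (230,212) is about 107 mm away and clear. Now I'll shift, descend and grip.

Request:
{"op": "servo_tool", "data": {"increments": [[[8.5,1.1,3.0,3,0],[8.5,1.1,3.0,7,0],[8.5,1.1,3.0,11,0],[8.5,1.1,3.0,15,0],[8.5,1.1,3.0,18,0]]]}}

```text
t: 2.2
tool_pos: [0.6327, -0.2571, 0.0666]
tool_rot: [-1.899, -2.498, 0.001]
contact_force: [0.3, -0.4, 0.3]
opening: 0.085
grip_force: 0.0
```

Request:
{"op": "servo_tool", "data": {"increments": [[[8.5,0,0,1.5,0],[8.5,0,0,3,0],[8.5,0,0,3.9,0],[8.5,0,0,3.9,0],[6,0,0,3.9,0]]]}}

```text
t: 2.7
tool_pos: [0.6351, -0.2584, 0.0327]
tool_rot: [1.897, 2.501, 0.001]
contact_force: [0.5, -0.3, -0.7]
opening: 0.0729
grip_force: 0.0
```

Request:
{"op": "servo_tool", "data": {"increments": [[[2,0,0,0,0],[2,0,0,0,0],[2,0,0,0,0],[2,0,0,0,0],[2,0,0,0,0]]], "newtons": 30}}

```text
t: 3.2
tool_pos: [0.6347, -0.2582, 0.0323]
tool_rot: [1.898, 2.502, 0.0]
contact_force: [-0.6, -0.2, 4.9]
opening: 0.0249
grip_force: 29.9
```

Request:
{"op": "servo_tool", "data": {"increments": [[[2,0,0,0,0],[2,0,0,0,0],[2,0,0,0,0],[2,0,0,0,0],[2,0,0,0,0]]]}}

```text
t: 3.7
tool_pos: [0.6347, -0.2583, 0.0323]
tool_rot: [1.898, 2.502, 0.0]
contact_force: [-1.3, 0.1, 5.6]
opening: 0.0249
grip_force: 30.1
```

Gripped at 24.9 mm. I'll lift it and go to a viewpoint with the caliper under the wrist camera.

Request:
{"op": "servo_tool", "data": {"increments": [[[2,0,0,-2,0],[2,0,0,-6,0],[2,0,0,-10,0],[2,0,0,-14,0],[2,2,0,-17,0]]]}}

```text
t: 4.2
tool_pos: [0.6292, -0.2403, 0.2034]
tool_rot: [1.9, 2.499, -0.0]
contact_force: [0.9, -0.0, -0.8]
opening: 0.0253
grip_force: 29.7
```

Request:
{"op": "servo_tool", "data": {"increments": [[[2,3.5,-0.5,0,0],[2,8,-1.5,0,0],[2,12,-2.5,0,0],[2,16,-3.4,0,0],[2,18.7,-3.4,0,0]]]}}

```text
t: 4.7
tool_pos: [0.5433, -0.0656, 0.1996]
tool_rot: [-1.896, -2.501, 0.001]
contact_force: [0.8, 0.1, -2.3]
opening: 0.0253
grip_force: 29.8
```

Request:
{"op": "servo_tool", "data": {"increments": [[[2,0,0,0,0],[2,0,0,0,0]]]}}

```text
t: 4.9
tool_pos: [0.5452, -0.0674, 0.2005]
tool_rot: [-1.897, -2.504, 0.001]
contact_force: [0.6, 0.6, -1.4]
opening: 0.0256
grip_force: 29.8
```

```bash
python3 - <<'E'
from h import *
d=snap('wrist','w2'); o=d['obs']; print(o['t'],o['tool_pos'],o['tool_rot'],o['opening'],o['grip_force'],o['contact_force'])
E
```

```text
4.9 [ 0.54517409 -0.06741608  0.20048847] [-1.89657372e+00 -2.50370621e+00  1.11640600e-03] 0.02560112635678367 29.836453199386597 [ 0.63048437  0.60355964 -1.44616199]
```

View pics/w2.png

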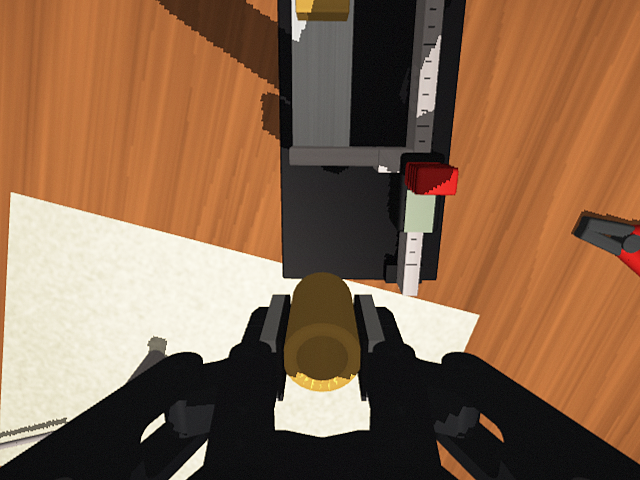

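The tube is held straight. The table runs from column 292 to 352, with the jaw face edge at about row 147 and the pad's top face edge at about row 13. The red grip is at (432,178). I'll compute these in the caliper frame.

```bash
python3 - <<'E'
from h import *
d=load('w2')
P=lambda u,v,z:px(d,u,v,z)[:2].round(4)
l1,l2=P(293.5,40,.014),P(291,140,.014); r1=P(352,40,.014); r2=P(350,140,.014)
print('table',l1,l2,r1,r2); y=l1-l2; print('yaw',np.degrees(np.arctan2(-y[0],y[1])))
e1,e2=P(279,20,.008),P(284,270,.008); y=e1-e2; print('edge yaw',np.degrees(np.arctan2(-y[0],y[1])))
f=P(284,278,.008)-P(437,279,.008); print('front',np.degrees(np.arctan2(-f[1],-f[0])),np.linalg.norm(f), P(284,278,.008))
a=np.radians(15.6); X=np.array([np.cos(a),np.sin(a)]);Y=np.array([-X[1],X[0]])
jaw=P(330,147,.048);pad=P(322,13,.046); grip=P(446,163,.092)
for n,p in dict(l1=l1,l2=l2,r1=r1,r2=r2,front=P(284,278,.008),jaw=jaw,pad=pad,grip=grip,tcp=d['obs']['tool_pos'][:2]).items(): print(n,p,'cal xy (no origin)',(p@X).round(4),(p@Y).round(4))
E
```

```text
table [0.4893 0.0525] [ 0.505  -0.0155] [0.5298 0.0639] [ 0.5488 -0.0032]
yaw 13.00077034999756
edge yaw 15.213584981073621
front 15.386573882623713 0.1337955529903741 [ 0.5279 -0.1308]
l1 [0.4893 0.0525] cal xy (no origin) 0.4854 -0.081
l2 [ 0.505  -0.0155] cal xy (no origin) 0.4822 -0.1507
r1 [0.5298 0.0639] cal xy (no origin) 0.5275 -0.0809
r2 [ 0.5488 -0.0032] cal xy (no origin) 0.5277 -0.1507
front [ 0.5279 -0.1308] cal xy (no origin) 0.4733 -0.2679
jaw [ 0.5342 -0.0106] cal xy (no origin) 0.5117 -0.1539
pad [0.5064 0.0674] cal xy (no origin) 0.5059 -0.0713
grip [0.6007 0.0015] cal xy (no origin) 0.579 -0.1601
tcp [ 0.54517409 -0.06741608] cal xy (no origin) 0.507 -0.2115
```

Gap is about 83 mm and the seat's x is at about 0.5055. I still need the fixed jaw front for the seat's y, so I'll move 11 cm along tool x and look again.

Request:
{"op": "servo_tool", "data": {"increments": [[[2,2.5,0,0,0],[2,6,0,0,0],[2,9,0,0,0],[2,11,0,0,0],[2,11,0,0,0]]]}}

```text
t: 5.45
tool_pos: [0.5158, 0.0389, 0.2009]
tool_rot: [-1.896, -2.504, 0.0]
contact_force: [-0.4, -0.8, -0.5]
opening: 0.0251
grip_force: 29.8
```

Request:
{"op": "servo_tool", "data": {"increments": [[[2,0,0,0,0],[2,0,0,0,0]]]}}

```text
t: 5.65
tool_pos: [0.5164, 0.0369, 0.2012]
tool_rot: [1.9, 2.502, -0.001]
contact_force: [0.7, -0.4, -2.1]
opening: 0.0253
grip_force: 29.8
```

```bash
python3 - <<'E'
from h import *
d=snap('wrist','w3'); o=d['obs']; print(o['t'],o['tool_pos'],o['tool_rot'],o['opening'],o['grip_force'])
E
```

```text
5.65 [0.51643715 0.0369334  0.20119792] [ 1.90029053e+00  2.50156347e+00 -6.29875785e-04] 0.02531975532625932 29.817625880241394
```

View pics/w3.png

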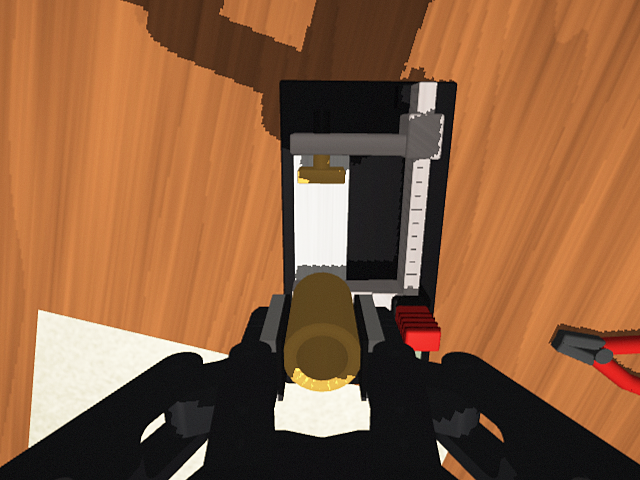

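The fixed jaw's top spans about rows 133–155 and the pad about 166–183. Read the edges from the pixel profiles.

```bash
python3 - <<'E'
from h import *
d=load('w3'); g=d['img'].astype(int)
print('jaw col 375',[(r,*g[r,372:378].mean(0).astype(int)) for r in range(128,162,2)])
print('pad col 325',[(r,*g[r,330:338].mean(0).astype(int)) for r in range(150,192,2)])
print('mjaw col 375',[(r,*g[r,378:384].mean(0).astype(int)) for r in range(270,300,2)])
a=np.radians(15.5); X=np.array([np.cos(a),np.sin(a)]);Y=np.array([-X[1],X[0]])
for n,(u,v,z) in dict(fj=(360,155,.048),fjb=(360,133,.048),pad=(322,182,.046),l=(295,200,.014),r=(349,200,.014),l2=(295,250,.014),end=(340,81,.008),mj=(385,280,.048)).items():
    p=px(d,u,v,z)[:2]; print(n,p.round(4),(p@X).round(4),(p@Y).round(4))
p=d['obs']['tool_pos'][:2]; print('tcp',p@X,p@Y, 'cam',cam(d)[1][:2]@Y)
E
```

```text
jaw col 375 [(128, np.int64(10), np.int64(10), np.int64(11)), (130, np.int64(13), np.int64(11), np.int64(13)), (132, np.int64(5), np.int64(6), np.int64(7)), (134, np.int64(81), np.int64(76), np.int64(74)), (136, np.int64(98), np.int64(91), np.int64(89)), (138, np.int64(106), np.int64(100), np.int64(97)), (140, np.int64(106), np.int64(99), np.int64(96)), (142, np.int64(103), np.int64(96), np.int64(94)), (144, np.int64(101), np.int64(95), np.int64(91)), (146, np.int64(100), np.int64(94), np.int64(91)), (148, np.int64(97), np.int64(91), np.int64(87)), (150, np.int64(96), np.int64(89), np.int64(87)), (152, np.int64(97), np.int64(90), np.int64(88)), (154, np.int64(93), np.int64(87), np.int64(84)), (156, np.int64(25), np.int64(24), np.int64(26)), (158, np.int64(30), np.int64(29), np.int64(30)), (160, np.int64(30), np.int64(29), np.int64(31))]
pad col 325 [(150, np.int64(96), np.int64(89), np.int64(87)), (152, np.int64(97), np.int64(90), np.int64(88)), (154, np.int64(84), np.int64(78), np.int64(76)), (156, np.int64(111), np.int64(109), np.int64(106)), (158, np.int64(109), np.int64(108), np.
[... 1220 characters left out ...]
(76)), (286, np.int64(84), np.int64(78), np.int64(77)), (288, np.int64(86), np.int64(80), np.int64(79)), (290, np.int64(83), np.int64(78), np.int64(76)), (292, np.int64(75), np.int64(71), np.int64(67)), (294, np.int64(241), np.int64(230), np.int64(224)), (296, np.int64(239), np.int64(232), np.int64(228)), (298, np.int64(238), np.int64(231), np.int64(227))]
fj [0.5274 0.0941] 0.5333 -0.0502
fjb [0.523  0.1082] 0.5329 -0.0354
pad [0.507  0.0686] 0.5069 -0.0694
l [0.4912 0.0441] 0.4851 -0.0887
r [0.5333 0.0559] 0.5288 -0.0887
l2 [0.5019 0.0029] 0.4844 -0.1313
end [0.5011 0.1403] 0.5204 0.0013
mj [0.5737 0.0095] 0.5554 -0.1441
tcp 0.5075245872213586 -0.10242167476649895 cam -0.027480525764070937
```

Seat is at (X .5070, Y −.0982) in the rotated frame, the pad face is 28 mm from the seat and the jaw opening is about 0.076. I'll place the tube 8 mm towards the pad, leaving about 7 mm: shift +1.2 cm along tool x, go down, then feel for the table.

Request:
{"op": "servo_tool", "data": {"increments": [[[2,0.7,0,1,0],[2,1.2,0,4,0],[2,1.2,0,7.5,0],[2,1.2,0,10.5,0],[2,1.2,0,13,0]]]}}

```text
t: 6.2
tool_pos: [0.5114, 0.0497, 0.0685]
tool_rot: [-1.898, -2.501, 0.002]
contact_force: [-0.5, -0.2, -1.1]
opening: 0.0251
grip_force: 29.8
```

Request:
{"op": "servo_tool", "data": {"increments": [[[2,0,0,1,0],[2,0,0,1.7,0],[2,0,0,2.1,0],[2,0,0,2.1,0],[2,0,0,2.1,0]]]}}

```text
t: 6.7
tool_pos: [0.5137, 0.0496, 0.0515]
tool_rot: [1.897, 2.502, 0.002]
contact_force: [-0.3, -0.5, -1.3]
opening: 0.0253
grip_force: 29.8
```

Request:
{"op": "servo_tool", "data": {"increments": [[[2,0,0,0.1,0],[2,0,0,0.2,0],[2,0,0,0.2,0],[2,0,0,0.2,0]]]}}

```text
t: 7.1
tool_pos: [0.5127, 0.0497, 0.0484]
tool_rot: [1.898, 2.503, 0.0]
contact_force: [0.6, 0.3, -1.9]
opening: 0.0248
grip_force: 29.8
```

Request:
{"op": "servo_tool", "data": {"increments": [[[2,0,0,0.05,0],[2,0,0,0.1,0],[2,0,0,0.1,0],[2,0,0,0.1,0]]]}}

```text
t: 7.5
tool_pos: [0.5127, 0.0497, 0.0472]
tool_rot: [-1.898, -2.503, 0.0]
contact_force: [-0.6, -0.5, -1.1]
opening: 0.0251
grip_force: 29.8
```

Request:
{"op": "servo_tool", "data": {"increments": [[[2,0,0,0.05,0],[2,0,0,0.05,0],[2,0,0,0.05,0]]]}}

```text
t: 7.8
tool_pos: [0.5127, 0.0497, 0.0468]
tool_rot: [-1.898, -2.503, -0.0]
contact_force: [0.1, 0.4, -1.7]
opening: 0.0252
grip_force: 29.8
```

Request:
{"op": "servo_tool", "data": {"increments": [[[2,0,0,0.05,0],[2,0,0,0.05,0],[2,0,0,0.05,0]]]}}

```text
t: 8.1
tool_pos: [0.5127, 0.0497, 0.0463]
tool_rot: [-1.898, -2.503, 0.0]
contact_force: [-0.9, -0.1, -1.9]
opening: 0.025
grip_force: 29.8
```

Request:
{"op": "servo_tool", "data": {"increments": [[[2,0,0,0.05,0],[2,0,0,0.05,0],[2,0,0,0.05,0]]]}}

```text
t: 8.4
tool_pos: [0.5128, 0.0497, 0.0463]
tool_rot: [-1.898, -2.503, 0.0]
contact_force: [-3.9, -0.5, 5.2]
opening: 0.0253
grip_force: 30.3
```

Request:
{"op": "servo_tool", "data": {"increments": [[[2,0,0,0.05,0],[2,0,0,0.05,0],[2,0,0,0.05,0]]]}}

```text
t: 8.7
tool_pos: [0.5128, 0.0497, 0.0462]
tool_rot: [-1.898, -2.503, 0.001]
contact_force: [-3.8, 0.1, 7.7]
opening: 0.0249
grip_force: 30.7
```

Table contact at 0.0463, as expected. Release gently, then rise.

Request:
{"op": "servo_tool", "data": {"increments": [[[2.6,0,0,0,0],[2.9,0,0,0,0],[3.3,0,0,0,0],[4,0,0,0,0],[4.5,0,0,0,0]]]}}

```text
t: 9.2
tool_pos: [0.5128, 0.0497, 0.0452]
tool_rot: [1.898, 2.503, 0.0]
contact_force: [-0.1, -0.4, -0.5]
opening: 0.0449
grip_force: 0.0
```

Request:
{"op": "servo_tool", "data": {"increments": [[[4.5,0,0,0,0],[4.5,0,0,0,0],[4.5,0,0,-0.8,0],[4.5,0,0,-2,0],[4.5,0,0,-4,0]]]}}

```text
t: 9.7
tool_pos: [0.512, 0.0497, 0.0855]
tool_rot: [-1.898, -2.502, 0.002]
contact_force: [0.1, 0.4, -0.1]
opening: 0.0445
grip_force: 0.0
```

Request:
{"op": "servo_tool", "data": {"increments": [[[4.5,-2,0,-4,0],[4.5,-6,0,-8,0],[4.5,-9,0,-11,0],[4.5,-11,0,-11,0],[4.5,-11,0,-11,0]]]}}

```text
t: 10.2
tool_pos: [0.544, -0.0586, 0.1987]
tool_rot: [1.899, 2.496, 0.003]
contact_force: [0.3, -0.3, 0.4]
opening: 0.0451
grip_force: 0.0
```

Request:
{"op": "servo_tool", "data": {"increments": [[[4.5,0,0,0,0],[4.5,0,0,0,0]]]}}

```text
t: 10.4
tool_pos: [0.5416, -0.0553, 0.1945]
tool_rot: [-1.896, -2.502, 0.001]
contact_force: [0.0, 0.5, -1.0]
opening: 0.0448
grip_force: 0.0
```

```bash
python3 - <<'E'
from h import *
d=snap('wrist','w4'); o=d['obs']; print(o['t'],o['tool_pos'],o['tool_rot'],o['opening'],o['contact_force'])
E
```

```text
10.4 [ 0.54156948 -0.05525872  0.19448878] [-1.89624729e+00 -2.50243063e+00  6.70324366e-04] 0.04484510433940276 [ 0.03035419  0.51026561 -1.04382207]
```

View pics/w4.png

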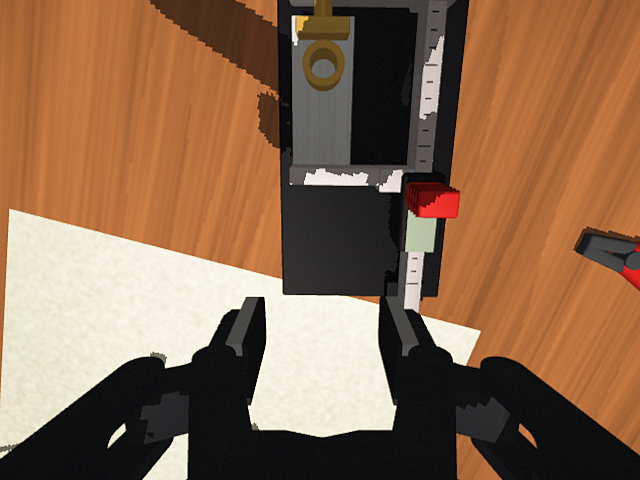

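The tube stands upright at (323,63), just short of the pad (face at row ~38) and clear of the jaw (rows 167–187). Next I'll locate the grip by projecting its expected corners against the red pixels.

```bash
python3 - <<'E'
from h import *
d=load('w4'); g=d['img'].astype(int)
m=(g[:,:,0]>90)&(g[:,:,1]<60)&(g[:,:,2]<60); m[:,500:]=0; v,u=np.nonzero(m); print('red bbox',u.min(),u.max(),v.min(),v.max())
a=np.radians(15.5); X=np.array([np.cos(a),np.sin(a)]);Y=np.array([-X[1],X[0]])
def W(x,y,z): return np.r_[x*X+y*Y,z]
for yc in(-.164,-.168,-.172):
    q=np.array([proj(d,W(.577+sx*.012,yc+sy*.008,z)) for sx in(-1,1) for sy in(-1,1) for z in(.054,.092)]); print(yc,q.min(0),q.max(0))
for n,(u,v,z) in dict(tube=(323,63,.058),pad=(323,38,.046)).items():
    p=px(d,u,v,z)[:2]; print(n,p@X-.507,p@Y+.0982)
p=d['obs']['tool_pos'][:2]; print('tcp',p@X,p@Y)
E
```

```text
red bbox 150 498 3 475
-0.164 [407.71641058 172.71878111] [464.63634359 208.15241692]
-0.168 [407.31778201 178.67659354] [463.87459909 214.74223243]
-0.172 [406.92259943 184.58199683] [463.12061673 221.26623917]
tube -0.0005028246416569626 0.009250217465803429
pad -0.000565006025268211 0.025300329328820925
tcp 0.5071055895464631 -0.19797713160412603
```

Grip is confirmed at X≈.576, Y≈−.170, back face ≈−.178. I'll close the fingers, move behind it and go down to TCP z≈0.081 (tips 7 mm above the carriage top).

Request:
{"op": "servo_tool", "data": {"increments": [[[0,-1,3,0,0],[0,-1.5,6.9,0,0],[0,-1.5,6.9,0,0],[0,-1.5,6.9,0,0],[0,-1.5,6.9,0,0]]]}}

```text
t: 10.95
tool_pos: [0.612, -0.0514, 0.1947]
tool_rot: [-1.897, -2.503, 0.001]
contact_force: [0.2, 0.4, -0.8]
opening: -0.0001
grip_force: 0.0
```

Request:
{"op": "servo_tool", "data": {"increments": [[[0,0,0,2,0],[0,0,0,5,0],[0,0,0,8.5,0],[0,0,0,10.5,0],[0,0,0,11.3,0]]]}}

```text
t: 11.45
tool_pos: [0.6101, -0.0516, 0.0796]
tool_rot: [-1.896, -2.499, 0.003]
contact_force: [-0.1, 0.4, -0.1]
opening: -0.0004
grip_force: 0.0
```

Request:
{"op": "servo_tool", "data": {"increments": [[[0,0,0,0,0],[0,0,0,0,0],[0,0,0,0,0],[0,0,0,0,0]]]}}

```text
t: 11.85
tool_pos: [0.6139, -0.0523, 0.0841]
tool_rot: [1.897, 2.501, 0.002]
contact_force: [-0.2, 0.4, -0.3]
opening: -0.0001
grip_force: 0.0
```

```bash
python3 - <<'E'
from h import *
d=snap('wrist','w5'); o=d['obs']; print(o['t'],o['tool_pos'],o['tool_rot'],o['opening'],o['contact_force'])
E
```

```text
11.85 [ 0.61387676 -0.05229894  0.0841003 ] [1.89681449e+00 2.50104649e+00 1.92385492e-03] -0.00011015123096333054 [-0.17797445  0.36567506 -0.31588079]
```

View pics/w5.png

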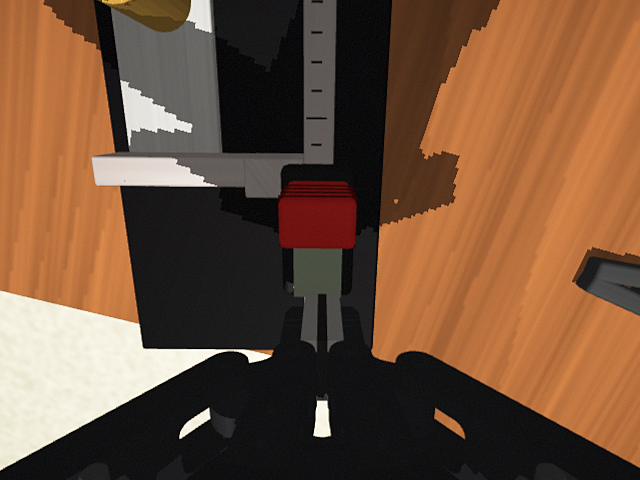

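Fingers are centred behind the grip (grip at column 318, fingers at 322), about 25 mm away. Expected total travel to nip is about 80 mm. I'll advance in stages.

Request:
{"op": "servo_tool", "data": {"increments": [[[0,0.4,0,0,0],[0,0.8,0,0,0],[0,1.2,0,0,0],[0,1.6,0,0,0],[0,2,0,0,0]]]}}

```text
t: 12.4
tool_pos: [0.6073, -0.0324, 0.0822]
tool_rot: [-1.898, -2.503, 0.0]
contact_force: [0.0, -0.6, -0.5]
opening: -0.0001
grip_force: 0.0
```

Request:
{"op": "servo_tool", "data": {"increments": [[[0,0.3,0,0,0],[0,0.6,0,0,0],[0,0.9,0,0,0],[0,1.2,0,0,0],[0,1.5,0,0,0]]]}}

```text
t: 12.9
tool_pos: [0.6036, -0.0187, 0.0823]
tool_rot: [1.898, 2.502, -0.0]
contact_force: [2.1, -3.8, -1.9]
opening: 0.0002
grip_force: 2.2
```

Request:
{"op": "servo_tool", "data": {"increments": [[[0,0.3,0,0,0],[0,0.6,0,0,0],[0,0.9,0,0,0],[0,1.2,0,0,0],[0,1.5,0,0,0]]]}}

```text
t: 13.4
tool_pos: [0.5995, -0.0037, 0.0824]
tool_rot: [1.898, 2.503, 0.001]
contact_force: [3.2, -3.3, -3.6]
opening: 0.0
grip_force: 2.2
```

Request:
{"op": "servo_tool", "data": {"increments": [[[0,0.2,0,0,0],[0,0.4,0,0,0],[0,0.6,0,0,0],[0,0.8,0,0,0],[0,0.8,0,0,0]]]}}

```text
t: 13.9
tool_pos: [0.5972, 0.0041, 0.0825]
tool_rot: [-1.898, -2.503, -0.001]
contact_force: [2.9, -2.0, -0.7]
opening: -0.0001
grip_force: 1.4
```

Drag felt at about 4 N. Continue in smaller steps.

Request:
{"op": "servo_tool", "data": {"increments": [[[0,0.2,0,0,0],[0,0.4,0,0,0],[0,0.6,0,0,0],[0,0.8,0,0,0],[0,0.9,0,0,0]]]}}

```text
t: 14.4
tool_pos: [0.5949, 0.0126, 0.0825]
tool_rot: [1.898, 2.503, 0.0]
contact_force: [3.1, -3.4, -1.3]
opening: 0.0002
grip_force: 2.1
```

Request:
{"op": "servo_tool", "data": {"increments": [[[0,0.1,0,0,0],[0,0.2,0,0,0],[0,0.3,0,0,0],[0,0.4,0,0,0],[0,0.5,0,0,0]]]}}

```text
t: 14.9
tool_pos: [0.5936, 0.0173, 0.0824]
tool_rot: [1.898, 2.503, 0.0]
contact_force: [4.5, -4.8, -1.6]
opening: 0.0
grip_force: 2.1
```

Request:
{"op": "servo_tool", "data": {"increments": [[[0,0.05,0,0,0],[0,0.1,0,0,0],[0,0.15,0,0,0],[0,0.2,0,0,0]]]}}

```text
t: 15.3
tool_pos: [0.5931, 0.0192, 0.0824]
tool_rot: [1.898, 2.503, 0.0]
contact_force: [4.3, -3.1, -1.8]
opening: -0.0001
grip_force: 2.0
```

```bash
python3 - <<'E'
from h import *
d=snap('side','s2'); c=cv2.resize(cv2.imread('pics/s2.png')[195:305,260:350],(450,550),interpolation=3)
e=snap('scene','sc2'); f=cv2.resize(cv2.imread('pics/sc2.png')[225:310,270:380],(350,270),interpolation=3)
k=np.zeros((550,800,3),np.uint8);k[:,:450]=c;k[:270,450:]=f;cv2.imwrite('pics/c2.png',k); print(d['obs']['contact_force'],d['obs']['tool_pos'])
E
```

```text
[ 4.27793838 -3.08410951 -1.79445504] [0.59308003 0.01921444 0.08243415]
```

View pics/c2.png

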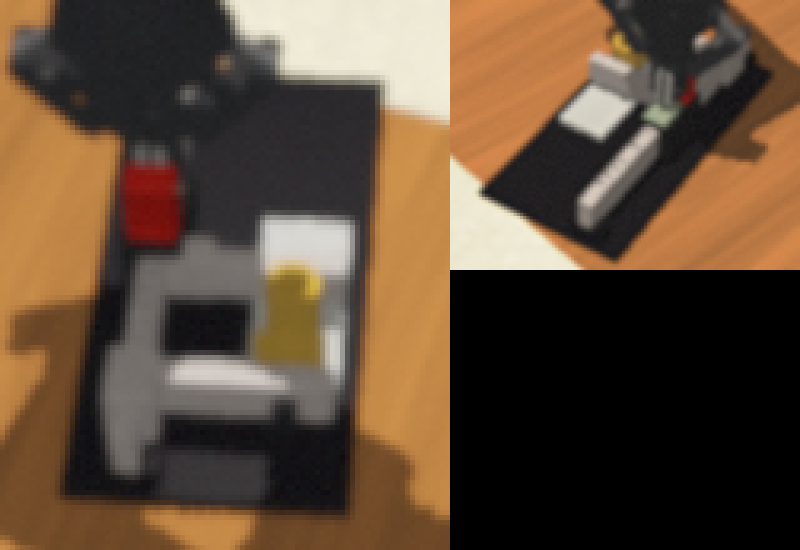

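Tube upright between jaw and pad. About 7 mm is left, so I'll take 1 mm steps.

Request:
{"op": "servo_tool", "data": {"increments": [[[0,0.05,0,0,0],[0,0.1,0,0,0],[0,0.15,0,0,0],[0,0.2,0,0,0],[0,0.2,0,0,0]]]}}

```text
t: 15.9
tool_pos: [0.5925, 0.0212, 0.0825]
tool_rot: [1.898, 2.503, 0.001]
contact_force: [4.5, -2.8, -1.7]
opening: -0.0
grip_force: 1.9
```

Request:
{"op": "servo_tool", "data": {"increments": [[[0,0.05,0,0,0],[0,0.1,0,0,0],[0,0.1,0,0,0]]]}}

```text
t: 16.2
tool_pos: [0.5924, 0.0218, 0.0825]
tool_rot: [1.898, 2.502, -0.0]
contact_force: [4.2, -3.5, -1.5]
opening: 0.0001
grip_force: 2.5
```

Request:
{"op": "servo_tool", "data": {"increments": [[[0,0.05,0,0,0],[0,0.1,0,0,0],[0,0.1,0,0,0]]]}}

```text
t: 16.5
tool_pos: [0.5922, 0.0227, 0.0825]
tool_rot: [1.898, 2.502, -0.0]
contact_force: [4.9, -4.3, -1.0]
opening: -0.0001
grip_force: 2.6
```

Request:
{"op": "servo_tool", "data": {"increments": [[[0,0.05,0,0,0],[0,0.05,0,0,0],[0,0.05,0,0,0]]]}}

```text
t: 16.8
tool_pos: [0.592, 0.0231, 0.0825]
tool_rot: [1.898, 2.502, -0.0]
contact_force: [4.7, -3.8, -1.2]
opening: 0.0001
grip_force: 2.6
```

Request:
{"op": "servo_tool", "data": {"increments": [[[0,0.05,0,0,0],[0,0.1,0,0,0],[0,0.1,0,0,0]]]}}

```text
t: 17.1
tool_pos: [0.5918, 0.0241, 0.0825]
tool_rot: [1.898, 2.502, -0.0]
contact_force: [4.9, -4.1, -1.6]
opening: 0.0003
grip_force: 2.6
```

Request:
{"op": "servo_tool", "data": {"increments": [[[0,0.05,0,0,0],[0,0.05,0,0,0],[0,0.05,0,0,0]]]}}

```text
t: 17.4
tool_pos: [0.5916, 0.0246, 0.0825]
tool_rot: [1.898, 2.502, -0.0]
contact_force: [4.7, -4.1, -2.7]
opening: 0.0002
grip_force: 2.6
```

Request:
{"op": "servo_tool", "data": {"increments": [[[0,0.05,0,0,0],[0,0.1,0,0,0],[0,0.1,0,0,0]]]}}

```text
t: 17.7
tool_pos: [0.5913, 0.0255, 0.0825]
tool_rot: [1.898, 2.502, -0.0]
contact_force: [5.2, -4.4, -1.5]
opening: 0.0001
grip_force: 2.7
```

Request:
{"op": "servo_tool", "data": {"increments": [[[0,0.05,0,0,0],[0,0.05,0,0,0],[0,0.05,0,0,0]]]}}

```text
t: 18.0
tool_pos: [0.5912, 0.026, 0.0825]
tool_rot: [1.898, 2.502, -0.0]
contact_force: [5.6, -3.7, -1.3]
opening: -0.0002
grip_force: 2.7
```

Request:
{"op": "servo_tool", "data": {"increments": [[[0,0.05,0,0,0],[0,0.05,0,0,0],[0,0.05,0,0,0]]]}}

```text
t: 18.3
tool_pos: [0.5911, 0.0265, 0.0825]
tool_rot: [1.898, 2.502, -0.0]
contact_force: [3.9, -5.0, -2.2]
opening: 0.0004
grip_force: 2.7
```

Request:
{"op": "servo_tool", "data": {"increments": [[[0,0.05,0,0,0],[0,0.05,0,0,0],[0,0.05,0,0,0]]]}}

```text
t: 18.6
tool_pos: [0.591, 0.027, 0.0825]
tool_rot: [1.898, 2.502, -0.0]
contact_force: [5.2, -4.5, -2.3]
opening: 0.0003
grip_force: 2.7
```

Request:
{"op": "servo_tool", "data": {"increments": [[[0,0.05,0,0,0],[0,0.05,0,0,0],[0,0.05,0,0,0]]]}}

```text
t: 18.9
tool_pos: [0.5909, 0.0273, 0.0825]
tool_rot: [1.898, 2.502, -0.0]
contact_force: [4.2, -4.9, -2.7]
opening: 0.0
grip_force: 2.9
```

Request:
{"op": "servo_tool", "data": {"increments": [[[0,0.05,0,0,0],[0,0.05,0,0,0],[0,0.05,0,0,0]]]}}

```text
t: 19.2
tool_pos: [0.5908, 0.0275, 0.0825]
tool_rot: [1.897, 2.502, -0.001]
contact_force: [5.5, -5.3, -2.0]
opening: -0.0001
grip_force: 3.4
```

Request:
{"op": "servo_tool", "data": {"increments": [[[0,0.05,0,0,0],[0,0.05,0,0,0],[0,0.05,0,0,0]]]}}

```text
t: 19.5
tool_pos: [0.5908, 0.0277, 0.0825]
tool_rot: [1.897, 2.501, -0.001]
contact_force: [5.2, -6.0, -2.0]
opening: -0.0004
grip_force: 3.9
```

Contact: motion now lags and the force is rising (~7 N total). A little more.

Request:
{"op": "servo_tool", "data": {"increments": [[[0,0.05,0,0,0],[0,0.05,0,0,0],[0,0.05,0,0,0]]]}}

```text
t: 19.8
tool_pos: [0.5907, 0.0279, 0.0825]
tool_rot: [1.897, 2.501, -0.002]
contact_force: [5.4, -6.9, -3.1]
opening: 0.0001
grip_force: 4.4
```

Request:
{"op": "servo_tool", "data": {"increments": [[[0,0.05,0,0,0],[0,0.05,0,0,0],[0,0.05,0,0,0]]]}}

```text
t: 20.1
tool_pos: [0.5907, 0.0281, 0.0826]
tool_rot: [1.896, 2.5, -0.002]
contact_force: [6.5, -8.9, -2.8]
opening: 0.0002
grip_force: 5.0
```

Push is about 10 N, so the nip is about 5–6 N above drag. Back straight off, then up.

Request:
{"op": "servo_tool", "data": {"increments": [[[0,-0.1,0,0,0],[0,-0.3,0,0,0],[0,-0.8,0,0,0],[0,-1.6,0,0,0],[0,-2.5,0,0,0]]]}}

```text
t: 20.6
tool_pos: [0.5963, 0.0055, 0.082]
tool_rot: [-1.897, -2.503, 0.001]
contact_force: [0.3, 0.3, -0.8]
opening: -0.0001
grip_force: 0.0
```

Request:
{"op": "servo_tool", "data": {"increments": [[[0,-1,0,0,0],[0,-1,0,-2,0],[0,-1,0,-6,0],[0,-1,0,-10,0],[0,-1,0,-12,0]]]}}

```text
t: 21.1
tool_pos: [0.6011, -0.0048, 0.2069]
tool_rot: [1.896, 2.499, 0.005]
contact_force: [0.4, 0.1, 0.5]
opening: 0.0003
grip_force: 0.0
```

Request:
{"op": "servo_tool", "data": {"increments": [[[0,-2,-4,0,0],[0,-4,-7,0,0],[0,-4,-7,0,0],[0,-4,-7,0,0],[0,-4,-7,0,0]]]}}

```text
t: 21.6
tool_pos: [0.5432, -0.0612, 0.2024]
tool_rot: [1.898, 2.503, 0.001]
contact_force: [-0.3, 0.1, -0.2]
opening: 0.0
grip_force: 0.0
```

```bash
python3 - <<'E'
from h import *
d=snap('wrist','w6'); o=d['obs']; print(o['t'],o['tool_pos'],o['contact_force'])
E
```

```text
21.6 [ 0.54321435 -0.06123518  0.20241037] [-0.25172772  0.13531943 -0.17677614]
```

View pics/w6.png

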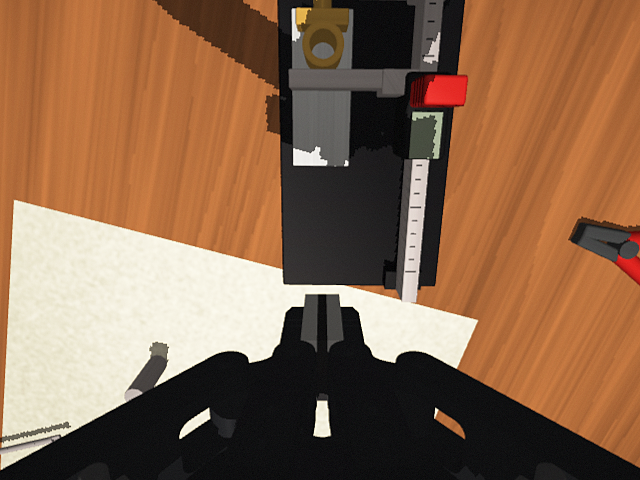

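The tube stands at (323,45), tight between the pad (above it) and a square-looking jaw (row ~70), with the hand clear. Handing in.

```bash
python3 -c "
from station import ctrl
print(ctrl.finish_job())"
```

```text
the job is handed in; nothing more can be done
None
```

The tube stands upright on the caliper table, nipped at about 5 N above the drag (less once released) between the moving jaw and the brass pad. The jaw looks square, the hand is off and the job is handed in, but no pass/fail result came back.

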